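# Set the snap trap and slide it into its tunnel station

## Robot

A 6-joint arm with a two-finger parallel gripper is mounted at the origin on the work surface. World frame = base frame: x ahead of the robot, y to its left, z up, the work surface at z = 0. Lengths are in mm, angles in rad, forces in N, time in s.
With the tool pointing down it reaches from about 275 to 750 mm from the base axis. Payload 10.2 kg.
Tool frame: the origin (TCP) lies at the very end of the fingers, on their centre line; the grasp point (between the pads) lies 19 mm behind it; x points along the fingers, y is the direction in which the jaws open and shut, and the axes are right-handed (so a half turn about x gives the same grasp; the last joint's range is limited). The gripper opens to 85 mm and grips with 20 to 120 N. Pads are 22 mm wide; open, the fingers measure 114 mm over their backs; the gripper's body (76 mm by 85 mm) begins 54 mm behind the grasp point. The pads swing forward as they close: fully open they stand 13 mm farther back than shut.
Start: joints at [0.958, 0.313, 1.498, -0, 1.331, -0.223], TCP at [199.515, 485.618, 209.094] pointing down, gripper open.
Joint ranges: [-2.94, 2.94], [-0.97, 2.17], [0.19, 2.56], [-1.23, 4.37], [0.02, 3.11], [-2.88, 2.88]. Speed limits (rad/s): [2.39, 2.39, 3.01, 3.14, 3.14, 3.14].

## Interface

Orientations are given as a unit quaternion [w, x, y, z].
In Python, from rig import ctrl, viewer, finish_job gives the robot as it stands.
- The arm moves only by the tool carry_out, never from a script. Its argument "targets" is a list of rows, each an object of numbers: "x", "y", "z": the shift along the world's x, y, z in m; "ax", "ay", "az": the turn, a rotation vector about the world's x, y, z in rad; "hand": the opening, from -1 (shut) to 1 (fully open). A call has 1 to 5 rows; each row is the pose to reach, as a shift and turn from the pose commanded when the call began; what a row does not reach only later rows make up. A row lasts 1/8 s, in which the tool goes at most 62.5 mm and 10.7 degrees, less where a joint would pass 70% of its speed; a pose out of reach is approached as far as the arm can. A call with a gripper value outside its range is refused whole. The fingers move at their own pace and stop on an object; "grip_force" is the grip in N (left out, the last holds). Time passes only in rows, so rows that repeat a pose let the fingers close. It gives the time, the measured TCP pose, the force and the opening at its end, in the units of the state.
- ctrl.sense(): the state, without advancing time (a new reading comes with each control period).
- viewer.capture(name): name is "scene" or "top"; returns the picture (420x560x3 uint8, blue, green, red); there is no depth.
- viewer.camera_info(name): a dict with "fx", "fy", "cx", "cy" (pixels), "R" (3x3) and "t" (3): a world point X has camera coordinates R X + t. Camera axes: x right, y down, z forward; pixel columns grow to the right and rows downward; lengths in mm; the calibration is good to about 2 mm. A picture is of the moment at which its call begins. camera_info takes no time and is no camera call.
- finish_job(): hands the job in, once; it reports no verdict.
The state is a dict: "time_s": time; "joints": joint angles; "dq": joint speeds; "tau": joint torques, N m; "eef_pos": TCP position; "ee_rot": TCP orientation; "force": force on the tool from outside, world axes, zero at the start; "wrist_torque": the same for the moment, N m; "grip_width": opening from 0.0 (shut) to 1.0 (fully open).
Only numpy, scipy, OpenCV 4.12 (cv2) and the standard library are available. Lean on these libraries where they do the work, as an engineer would, in place of code of your own. Each camera call takes 0.05 s, during which the arm holds its last target. There are 200 camera calls.

## Task

Set the rat trap on the pulled-out tray: draw its striker bar back far enough for the catch, ease it forward so that the catch alone holds it, and let go, without letting the bar fly or straining the trap against its stop or catch. Then push the tray smoothly and fully home into the tunnel with the trap still set. Leave the other things on the bench where they are.

Things in the scene. Friction and masses are not known exactly. Their poses are not given: they have to be found in the camera images.
- station: Tunnel station fixed to the bench: galvanised sheet box 300 long, 122 wide, 118 mm high with a clear window in its top. Origin on the bench under the middle of its open mouth; its x axis points into the tunnel (along its length), so -x is the way the tray comes out and the way the striker is drawn; z up.
- tray (a joint): How far the tray is pulled out of the tunnel, m: 0 fully home (its end plate shut against the tunnel's mouth), 0.245 fully out against its end stop, as it starts. Sliding it takes about 3 N.
- tray_pull (a point): Middle of the tray's pull bar: black, level, 72 mm across the tray, 10 thick, 12 mm high, its centre 40 mm above the bench and 43 mm out (station's -x) from the face of the tunnel when home; behind it the tray's upright end plate, 50 mm high. Push it from outside towards the tunnel with closed fingers.
- trap_base (a point): Rat snap trap screwed to the tray: black plastic base 132 by 76 by 5 mm, jaw rails up to 26 mm above the bench. Axes as the station's. The point lies under the hinge pin, on the base's underside, 5 mm above the bench. More than about 18 N of pull at the grip against the stop, or 7 N of push forward onto the catch, strains the trap.
- trap_hinge (a point): Centre of the striker's hinge pin, which lies level across the trap (along the station's y), 34 mm above the bench. The striker turns about it.
- striker: The striker: a steel wire bail 66 mm wide, sprung shut; origin at the hinge pin, y axis along it. Drawn back far enough, the catch slips under its heel by itself. Then eased forward it rests on the catch and the pull on the hand falls to nothing; let go before that, it flies.
- striker_grip (a point): Centre of the striker's grip: a black sleeve 10 mm in diameter, 48 mm long, across the bail's free end along the station's y, 78 mm from the pin. Fired (at the start) it lies on the tunnel side of the pin, 50 mm above the bench, at least 15 mm free under it, 95 mm from the tunnel's mouth. The sleeve may turn in the fingers as the bail swings.
- striker_angle (a joint): Striker angle, rad: 0 fired (0.21 above level, towards the tunnel), growing as drawn up, over and back, away from the tunnel. Pull at the grip 2 N, later 6 N; half a newton more from 1.4, where it pushes the catch aside. At the back stop it rises 3 N per mm. A hidden setting differs per trap: stop anywhere from 1.83 to 2.31, catch always 0.09 (7 mm at the grip) before it.
- paddle_mid (a point): About the middle of the trip paddle, a grey plate 28 by 34 mm between hinge pin and fired grip, some 23 mm above the bench (10 mm more or less with the hidden setting). With the trap set, 2 N on it fires the trap.
- tin_wide: Gold tin, 84 mm in diameter, 45 mm high, beside the tray. Origin under its centre. Leave alone.
- tin_low: Small tin, 66 mm in diameter, 40 mm high, beside the tray. Origin under its centre. Leave alone.
- jar_pate: Jar, 72 mm in diameter, 72 mm high, beside the tunnel. Origin under its centre. Leave alone.
- screwdriver: Screwdriver, 190 mm long, lying beside the tray. Leave alone.
- tin_tall: Tall gold tin, 72 mm in diameter, 100 mm high. Origin under its centre. Leave alone.
- tub_bait: White tub, 90 mm in diameter, 95 mm high. Origin under its centre. Leave alone.
- carton: Small carton, 110 by 70 by 50 mm. Origin under its centre. Leave alone.

How it is judged (in metres and radians):
On the way, in this order (a step that is already met when the one before it is completed fails the run):
1. the striker is drawn back and held by the catch alone, with the fingers off it (value of joint striker_angle above 1.6 rad and contact force between the fingers and striker below 0.1 N and velocity of joint striker_angle between -0.3 and 0.3 rad/s), for 0.4 s.
2. the tray is fully home with the trap still set (value of joint tray below 0.004 m and value of joint striker_angle above 1.6 rad), for 0.2 s.
At the end, for the whole second after the job is handed in: The striker stands drawn back on its catch (angle above 1.6 rad), untouched and still, and the tray is home to within 4 mm (all of step 2 and velocity of joint striker_angle above -0.3 rad/s and contact force between the fingers and striker below 0.1 N).
It fails at once if the striker flies: it swings forward faster than 5 rad/s, onto the catch or shut (velocity of joint striker_angle below -5 rad/s).
It fails at once if the trap is strained: more than 45 N between the striker's heel and its stop or catch (about 19 N of pull at the grip, or 8 N of push onto the catch) (contact force between striker and station above 45 N).
It fails at once if the tray is shoved in faster than 0.3 m/s (velocity of joint tray below -0.3 m/s).
It fails at once if another thing on the bench is shifted by more than 30 mm (distance of any of tin_wide, tin_low, jar_pate, screwdriver, tin_tall, tub_bait, carton from where it was at the start of the episode above 0.03 m).
It also fails if it takes over 72 s, if anything falls off the work surface, if the arm or the gripper's body presses on something with over 40 N, if the wrist force passes 120 N, or if a joint passes its speed limit or range.

## Working session

There is one attempt and no reset: what is moved stays moved. The work goes in short steps, Python scripts to look and compute and a tool call to move; the robot and the scene stay as the last step left them, time stands still between calls to the robot, and variables do not carry over. Pictures are saved under pics/ and viewed, about 8 in all and at most 12, crops included, and the job is handed in when it is done.

Besides the shell and the picture viewer there is one more tool, called after ">>>" in YAML: its name, and indented under it one key for each argument. carry_out: Moves the arm, as the interface text tells. Its arguments: {"type":"object","properties":{"targets":{"type":"array"},"grip_force":{"type":"number"}},"required":["targets"]}

```bash
ls; mkdir -p pics; python3 - <<'E'
from rig import ctrl, viewer
import cv2
for n in("scene","top"):
    im=viewer.capture(n); cv2.imwrite(f"pics/{n}0.png",cv2.resize(im,(800,600),interpolation=cv2.INTER_CUBIC)); cv2.imwrite(f"pics/{n}_raw.png",im)
    c=viewer.camera_info(n); print(n,c)
print(ctrl.sense())
E
```

```text
pics
scene {'fx': 481.42531449457823, 'fy': 481.42531449457823, 'cx': 282.39817703940184, 'cy': 204.8116482357778, 'R': array([[-0.32446114,  0.94587249, -0.00708596],
       [ 0.64563341,  0.21598336, -0.73246753],
       [-0.69129044, -0.24223218, -0.68076508]]), 't': array([  56.49750957, -346.48548542, 1613.3532455 ])}
top {'fx': 439.1020533336343, 'fy': 439.1020533336343, 'cx': 277.8658995021135, 'cy': 210.50599958143343, 'R': array([[-0.02462622, -0.99969156,  0.00321339],
       [-0.98214949,  0.02359423, -0.18661642],
       [ 0.18648304, -0.00775169, -0.9824276 ]]), 't': array([150.5721166 , 574.00288785, 996.01592251])}
{'time_s': 0.1, 'joints': array([ 9.57640831e-01,  3.13354193e-01,  1.49836414e+00,  3.54258046e-06,
        1.33099289e+00, -2.23384264e-01]), 'dq': array([ 0.00124627, -0.00269489, -0.00335962,  0.00039503, -0.00141223,
       -0.00162367]), 'tau': array([ 3.98897217e-03, -4.12900937e+01, -2.60144162e+01, -1.79006797e-04,
        2.96013939e-03,  9.48852448e-05]), 'eef_pos': array([199.34043249, 485.40846848, 208.61157025]), 'ee_rot': array([ 0.69355922,  0.13657366,  0.69388271, -0.13729544]), 'force': array([-1.05849964, -0.24638317,  0.70517971]), 'wrist_torque': array([-0.04924377,  0.01285296,  0.02113704]), 'grip_width': 1.0006044511526464}
```

View pics/scene0.png

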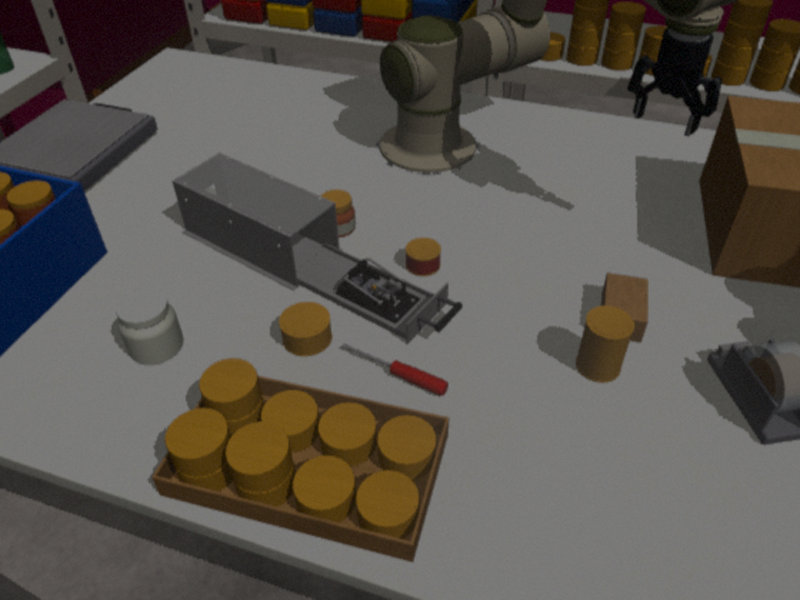

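View pics/top0.png

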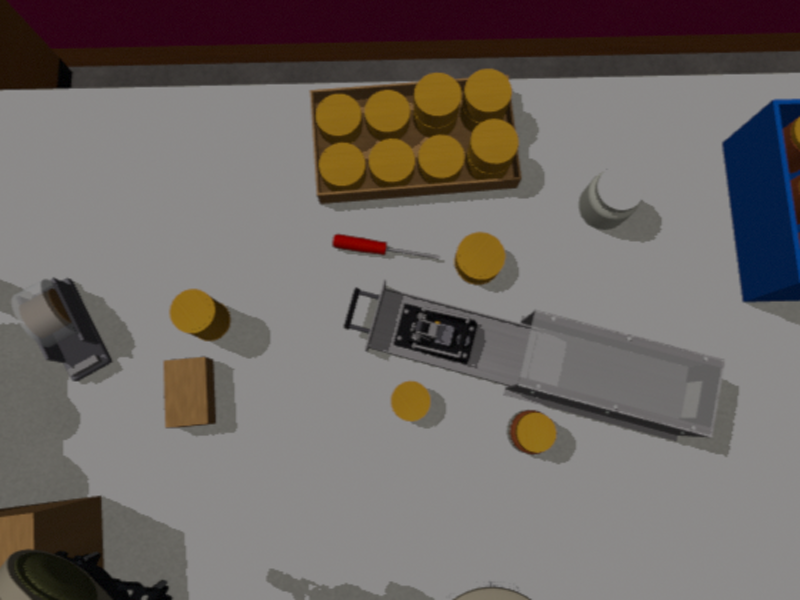

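The top view shows the pull bar at about (352,309), the trap at (437,333) and the tunnel mouth at about x=525. Next I'll enlarge that area in both views.

```bash
python3 - <<'E'
import cv2
def crop(n,x,y,w,h,s):
    im=cv2.imread(f"pics/{n}_raw.png")[y:y+h,x:x+w]
    im=cv2.convertScaleAbs(im,alpha=1.7,beta=10)
    im=cv2.resize(im,None,fx=s,fy=s,interpolation=cv2.INTER_CUBIC)
    for i in range(0,w,10): cv2.putText(im,str(x+i),(i*s,10),0,.35,(0,255,255),1); cv2.line(im,(i*s,12),(i*s,18),(0,255,255),1)
    for i in range(0,h,10): cv2.putText(im,str(y+i),(0,i*s+4),0,.35,(0,255,255),1)
    cv2.imwrite(f"pics/{n}_c.png",im)
crop("top",236,190,160,100,5); crop("scene",200,155,130,90,6)
E
```

```text
(no output)
```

View pics/top_c.png

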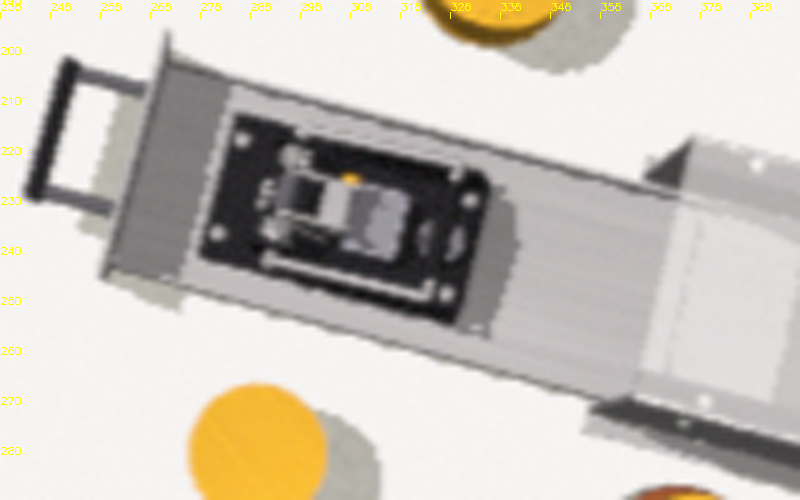

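View pics/scene_c.png

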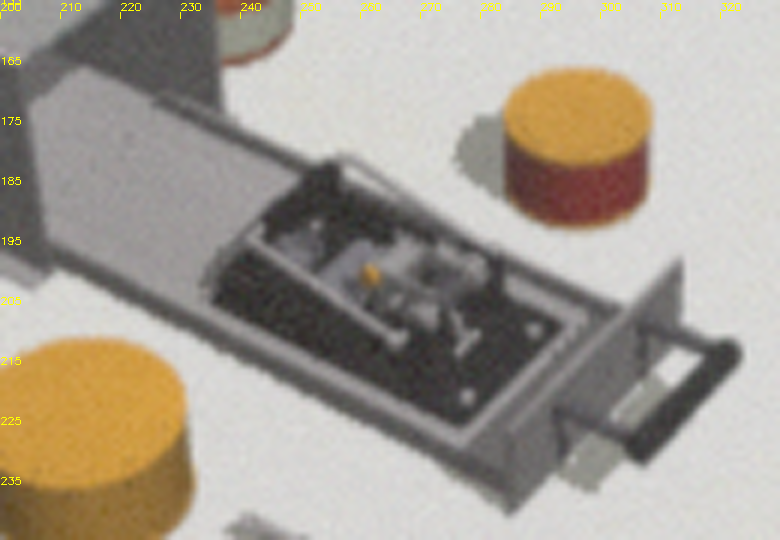

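```bash
cat > h.py <<'E'
import numpy as np, cv2
from rig import ctrl, viewer
C={n:viewer.camera_info(n) for n in("scene","top")}
def proj(n,X):
    c=C[n]; p=np.atleast_2d(X)@np.array(c["R"]).T+c["t"]
    return np.c_[c["fx"]*p[:,0]/p[:,2]+c["cx"],c["fy"]*p[:,1]/p[:,2]+c["cy"]]
def S2W(s,P):
    P=np.atleast_2d(P).astype(float); x,y,a=s; c,n=np.cos(a),np.sin(a)
    return np.c_[x+c*P[:,0]-n*P[:,1],y+n*P[:,0]+c*P[:,1],P[:,2]]
E
python3 - <<'E'
from h import *
from scipy.optimize import least_squares
ob=[("top",(-288,36,45),(249.8,202.8)),("top",(-288,-36,45),(243,228.6)),
("scene",(-290,36,42),(306.9,229.5)),("scene",(-290,-36,42),(322,213.5)),
("top",(0,61,118),(374.6,217.5)),("scene",(0,-61,118),(234.5,145)),("scene",(0,61,118),(204,173))]
best=None
for a0 in(-1.8,-1.3,1.4,0):
    r=least_squares(lambda s:np.ravel([proj(n,S2W(s,P))[0]-q for n,P,q in ob]),[430,0,a0],x_scale=[100,100,1],loss="soft_l1")
    if best is None or r.cost<best.cost: best=r
s=best.x; print(s,best.cost); print(np.round(best.fun.reshape(-1,2),1))
for k,P in dict(pull=(-288,0,40),hinge=(-171.3,0,34),grip=(-95,0,50),mouth=(0,0,118)).items(): print(k,S2W(s,P)[0].round(1),np.linalg.norm(S2W(s,P)[0][:2]).round(),proj("top",S2W(s,P))[0].round(1),proj("scene",S2W(s,P))[0].round(1))
g=S2W(s,[(-95,24,50),(-95,-24,50),(-171,33,34),(-171,-33,34)])
im={n:cv2.convertScaleAbs(cv2.imread(f"pics/{n}_raw.png"),alpha=1.7,beta=10) for n in C}
f=6
outs=[]
for n,(x,y) in dict(top=(280,200),scene=(225,165)).items():
    w,h=66,55
    c=cv2.resize(im[n][y:y+h,x:x+w],None,fx=f,fy=f,interpolation=cv2.INTER_CUBIC)
    p=((proj(n,g)-[x,y]+.5)*f).astype(int)
    cv2.line(c,p[0].tolist(),p[1].tolist(),(0,0,255),1);cv2.line(c,p[2].tolist(),p[3].tolist(),(0,255,0),1)
    outs.append(c)
cv2.imwrite("pics/ov.png",np.hstack(outs))
E
```

```text
[487.0571839  -60.85333281  -1.86377659] 15.227216040969697
[[-0.3 -2. ]
 [-1.8  0.6]
 [-0.8  0.4]
 [ 0.7 -1.2]
 [-0.2 -0.6]
 [-0.1 -4.1]
 [-1.7 -8.2]]
pull [570.2 214.9  40. ] 609.0 [245.5 215.3] [313.8 221.2]
hinge [536.5 103.1  34. ] 546.0 [292.1 228.3] [274.2 203.7]
grip [514.5  30.1  50. ] 515.0 [323.3 235.8] [249.8 187.2]
mouth [487.1 -60.9 118. ] 491.0 [368.2 243.1] [218.8 152.5]
```

View pics/ov.png

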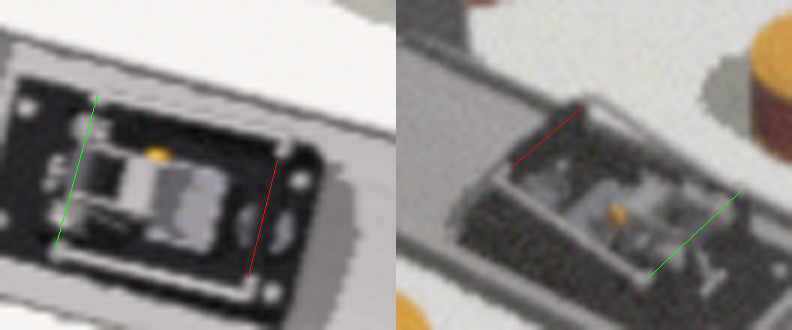

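```bash
python3 - <<'E'
from h import *
from scipy.optimize import least_squares
ob=[("top",(-288,36,45),(249.8,202.8)),("top",(-288,-36,45),(243,228.6)),
("scene",(-290,36,42),(306.9,229.5)),("scene",(-290,-36,42),(322,213.5)),
("top",(0,61,118),(374.6,217.5)),
("top",(-95,33,50),(327.6,224.2)),("top",(-95,-33,50),(321.6,248)),("scene",(-95,-33,50),(255.7,180.7)),("scene",(-95,33,50),(241.5,193.7))]
r=least_squares(lambda s:np.ravel([proj(n,S2W(s,P))[0]-q for n,P,q in ob]),[487,-60,-1.86],x_scale=[100,100,1],loss="soft_l1")
s=r.x; print(s,r.cost); print(np.round(r.fun.reshape(-1,2),1))
for k,P in dict(pull=(-288,0,40),hinge=(-171.3,0,34),grip=(-95,0,50)).items(): print(k,S2W(s,P)[0].round(1))
E
```

```text
[486.93594412 -62.81131828  -1.86026817] 6.6635577897428115
[[ 0.4 -1.6]
 [-1.   1.1]
 [-1.3 -0.1]
 [ 0.1 -1.6]
 [ 0.6 -0.5]
 [-0.1 -1.5]
 [-0.9  1.4]
 [ 1.5 -0.6]
 [-0.6  0.4]]
pull [569.1 213.2  40. ]
hinge [535.8 101.4  34. ]
grip [514.1  28.2  50. ]
```

>>> carry_out:
  targets:
    - {"x": 0.04,"y": -0.045,"z": 0,"hand": -0.3}
    - {"x": 0.08,"y": -0.09,"z": 0,"az": 0.05}
    - {"x": 0.115,"y": -0.14,"z": 0,"az": 0.1}
    - {"x": 0.15,"y": -0.19,"z": 0,"az": 0.1}
    - {"x": 0.185,"y": -0.24,"z": -0.01,"az": 0.1}
  grip_force: 20

```text
invalid input at $.targets[0]: expected keys x, y, z, ax, ay, az, hand
```

>>> carry_out:
  targets:
    - {"x": 0.035,"y": -0.05,"z": -0.01}
    - {"x": 0.07,"y": -0.1,"z": -0.03}
    - {"x": 0.105,"y": -0.15,"z": -0.05}
    - {"x": 0.13,"y": -0.19,"z": -0.07}
    - {"x": 0.13,"y": -0.217,"z": -0.08}

```text
invalid input at $.targets[0]: expected keys x, y, z, ax, ay, az, hand
```

>>> carry_out:
  targets:
    - {"x": 0.04,"y": -0.045,"z": 0,"ax": 0,"ay": 0,"az": 0,"hand": -0.3}
    - {"x": 0.08,"y": -0.09,"z": 0,"ax": 0,"ay": 0,"az": 0.05,"hand": -0.3}
    - {"x": 0.115,"y": -0.14,"z": 0,"ax": 0,"ay": 0,"az": 0.1,"hand": -0.3}
    - {"x": 0.15,"y": -0.19,"z": 0,"ax": 0,"ay": 0,"az": 0.1,"hand": -0.3}
    - {"x": 0.185,"y": -0.24,"z": -0.01,"ax": 0,"ay": 0,"az": 0.1,"hand": -0.3}
  grip_force: 20

```text
time_s: 0.72
eef_pos: [385.6, 244.0, 199.4]
ee_rot: [0.7, 0.102, 0.699, -0.102]
force: [1.2, 0.5, 0.3]
grip_width: 0.345
```

>>> carry_out:
  targets:
    - {"x": 0.035,"y": -0.05,"z": -0.01,"ax": 0,"ay": 0,"az": 0,"hand": -0.3}
    - {"x": 0.07,"y": -0.1,"z": -0.03,"ax": 0,"ay": 0,"az": 0,"hand": -0.3}
    - {"x": 0.105,"y": -0.15,"z": -0.05,"ax": 0,"ay": 0,"az": 0,"hand": -0.3}
    - {"x": 0.13,"y": -0.19,"z": -0.07,"ax": 0,"ay": 0,"az": 0,"hand": -0.3}
    - {"x": 0.13,"y": -0.217,"z": -0.08,"ax": 0,"ay": 0,"az": 0,"hand": -0.3}

```text
time_s: 1.35
eef_pos: [515.0, 26.5, 117.4]
ee_rot: [0.699, 0.103, 0.7, -0.103]
force: [-0.6, 0.0, -0.2]
grip_width: 0.351
```

```bash
python3 - <<'E'
from h import *
print(ctrl.sense()["eef_pos"])
o=[]
for n,(x,y) in dict(top=(275,170),scene=(205,130)).items():
    im=viewer.capture(n)[y:y+100,x:x+80]
    o.append(cv2.resize(cv2.convertScaleAbs(im,alpha=1.7,beta=10),None,fx=5,fy=5,interpolation=cv2.INTER_CUBIC))
cv2.imwrite("pics/near.png",np.hstack(o))
E
```

```text
[514.96701577  26.51211753 117.40860104]
```

View pics/near.png

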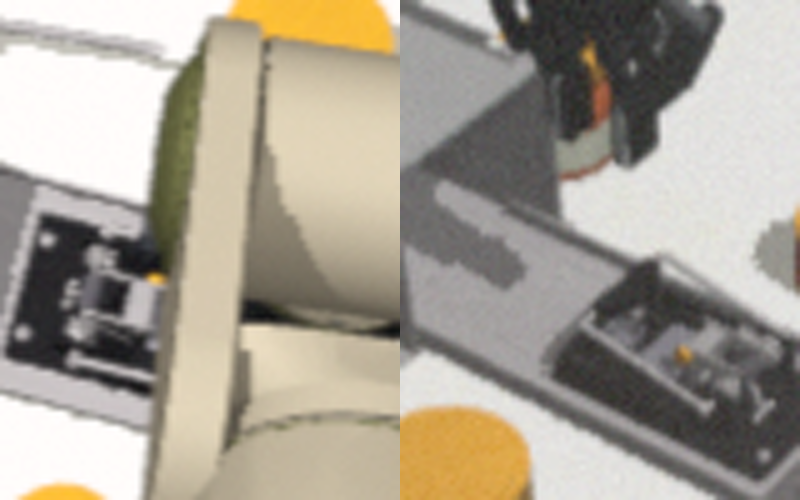

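>>> carry_out:
  targets:
    - {"x": -0.001,"y": 0.0015,"z": -0.03,"ax": 0,"ay": 0,"az": 0,"hand": -0.3}
    - {"x": -0.001,"y": 0.0015,"z": -0.05,"ax": 0,"ay": 0,"az": 0,"hand": -0.3}
    - {"x": -0.001,"y": 0.0015,"z": -0.065,"ax": 0,"ay": 0,"az": 0,"hand": -0.3}
    - {"x": -0.001,"y": 0.0015,"z": -0.075,"ax": 0,"ay": 0,"az": 0,"hand": -0.3}
    - {"x": -0.001,"y": 0.0015,"z": -0.081,"ax": 0,"ay": 0,"az": 0,"hand": -0.3}

```text
time_s: 2.08
eef_pos: [513.6, 30.3, 38.0]
ee_rot: [0.7, 0.102, 0.7, -0.102]
force: [-0.7, -0.6, 0.4]
grip_width: 0.35
```

>>> carry_out:
  targets:
    - {"x": 0,"y": 0,"z": 0,"ax": 0,"ay": 0,"az": 0,"hand": -0.3}
    - {"x": 0,"y": 0,"z": 0,"ax": 0,"ay": 0,"az": 0,"hand": -0.3}

```text
time_s: 2.33
eef_pos: [513.8, 30.1, 38.6]
ee_rot: [0.7, 0.102, 0.699, -0.102]
force: [-0.0, 0.1, -0.1]
grip_width: 0.352
```

```bash
python3 - <<'E'
from h import *
s=ctrl.sense(); print(s["eef_pos"],s["force"])
n="scene";x,y=190,110
im=viewer.capture(n)[y:y+110,x:x+110]
cv2.imwrite("pics/down.png",cv2.resize(cv2.convertScaleAbs(im,alpha=1.9,beta=15),None,fx=5,fy=5,interpolation=cv2.INTER_CUBIC))
E
```

```text
[513.83134619  30.0743      38.56372848] [-0.04994315  0.12422534 -0.08410643]
```

View pics/down.png

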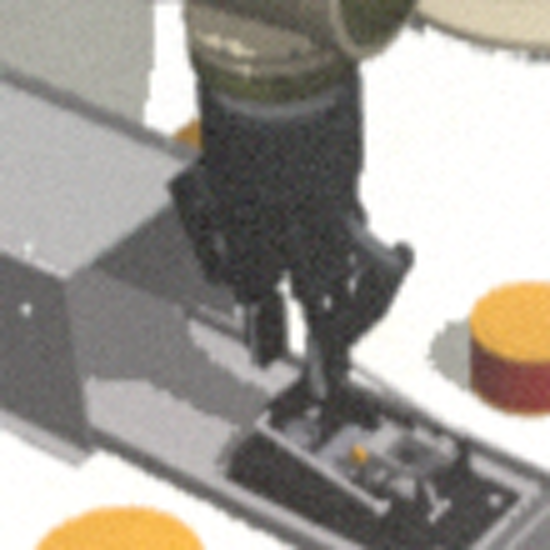

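>>> carry_out:
  targets:
    - {"x": 0,"y": -0.001,"z": -0.003,"ax": 0,"ay": 0,"az": 0,"hand": -0.3}
    - {"x": 0,"y": -0.001,"z": -0.003,"ax": 0,"ay": 0,"az": 0,"hand": -0.6}
    - {"x": 0,"y": -0.001,"z": -0.003,"ax": 0,"ay": 0,"az": 0,"hand": -1}
    - {"x": 0,"y": -0.001,"z": -0.003,"ax": 0,"ay": 0,"az": 0,"hand": -1}
    - {"x": 0,"y": -0.001,"z": -0.003,"ax": 0,"ay": 0,"az": 0,"hand": -1}
  grip_force: 25

```text
time_s: 3.0
eef_pos: [513.5, 29.1, 35.1]
ee_rot: [0.7, 0.102, 0.7, -0.102]
force: [-0.5, -0.0, -0.6]
grip_width: -0.001
```

>>> carry_out:
  targets:
    - {"x": 0,"y": 0,"z": 0,"ax": 0,"ay": 0,"az": 0,"hand": -1}
    - {"x": 0,"y": 0,"z": 0,"ax": 0,"ay": 0,"az": 0,"hand": -1}

```text
time_s: 3.25
eef_pos: [513.5, 29.1, 35.1]
ee_rot: [0.7, 0.102, 0.7, -0.102]
force: [0.2, 0.6, -0.3]
grip_width: -0.001
```

```bash
python3 - <<'E'
from h import *
s=ctrl.sense(); print(proj("scene",s["eef_pos"]),proj("scene",[[514.1,28.2,50]]))
n="scene";x,y=215,150
im=viewer.capture(n)[y:y+75,x:x+95]
cv2.imwrite("pics/down2.png",cv2.resize(cv2.convertScaleAbs(im,alpha=2.4,beta=25),None,fx=8,fy=8,interpolation=cv2.INTER_CUBIC))
E
```

```text
[[249.90786781 191.33036898]] [[249.17613847 186.97296095]]
```

View pics/down2.png

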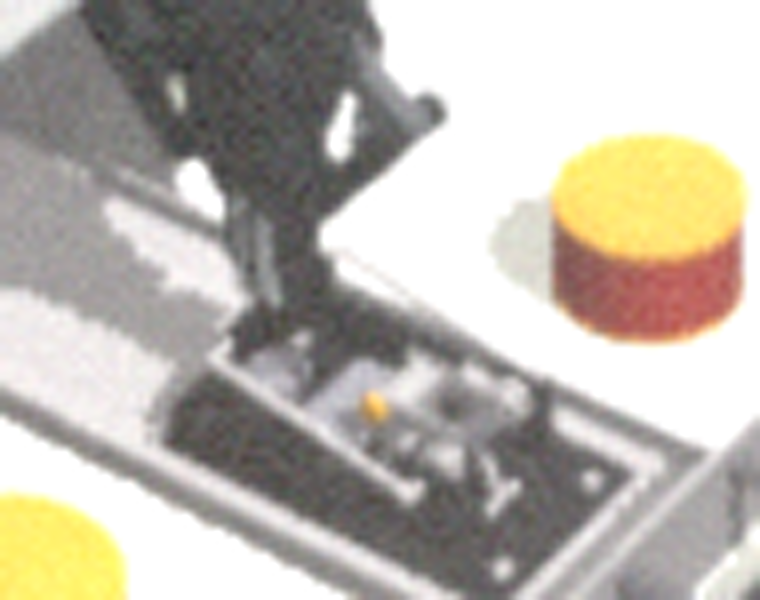

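```bash
python3 - <<'E'
from h import *
P={n:np.diag([1,1,1])@np.array([[c["fx"],0,c["cx"]],[0,c["fy"],c["cy"]],[0,0,1]])@np.c_[c["R"],c["t"]] for n,c in C.items()}
def tri(a,b):
    X=cv2.triangulatePoints(P["top"],P["scene"],np.array(a,float).reshape(2,1),np.array(b,float).reshape(2,1)); return (X[:3]/X[3]).ravel().round(1)
print("corner+",tri((327.6,224.2),(241.5,193.7)),"corner-",tri((321.6,248),(255.7,180.7)))
print("pull+",tri((249.8,202.8),(306.9,229.5)),"pull-",tri((243,228.6),(322,213.5)))
print("orange",tri((305.5,226),(261.8,200.3)), "hinge-end arm+",tri((295.5,216.5),(266.5,211.5)),"hingeend-",tri((289,242.5),(282,192)))
# averaged pictures
for n in C:
    im=np.mean([viewer.capture(n).astype(float) for _ in range(6)],0); np.save(f"pics/avg_{n}.npy",im)
print(ctrl.sense()["time_s"])
im=np.load("pics/avg_scene.npy")
x,y,w,h=225,150,75,60
c=np.clip(255*(im[y:y+h,x:x+w]/150)**.5,0,255).astype(np.uint8)
c=cv2.resize(c,None,fx=10,fy=10,interpolation=cv2.INTER_CUBIC)
s=(486.9,-62.8,-1.8603)
for p in S2W(s,[(-95,24,50),(-95,-24,50)]): q=((proj("scene",p)[0]-[x,y]+.5)*10).astype(int); cv2.circle(c,q.tolist(),3,(0,0,255),-1)
q=((proj("scene",ctrl.sense()["eef_pos"])[0]-[x,y]+.5)*10).astype(int); cv2.circle(c,q.tolist(),3,(0,255,0),-1)
cv2.imwrite("pics/avg.png",c)
E
```

```text
corner+ [542.3  18.7  48.4] corner- [485.7  35.1  49.9]
pull+ [600.7 205.7  38.6] pull- [537.6 223.8  38.2]
orange [540.4  71.4  39.7] hinge-end arm+ [566.   93.6  31.1] hingeend- [501.1 111.7  45.5]
3.9
```

View pics/avg.png

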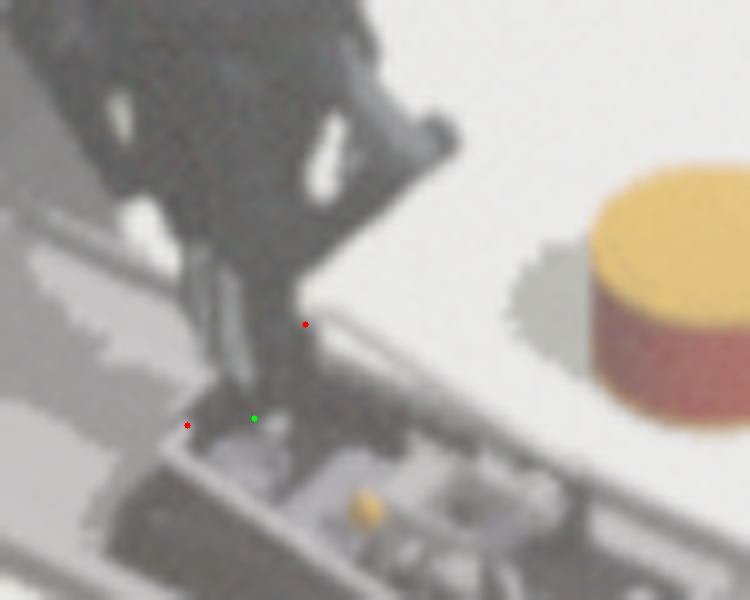

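>>> carry_out:
  targets:
    - {"x": 0,"y": 0,"z": 0.004,"ax": 0,"ay": 0,"az": 0,"hand": -1}
    - {"x": 0,"y": 0.001,"z": 0.008,"ax": 0,"ay": 0,"az": 0,"hand": -1}
    - {"x": 0.001,"y": 0.003,"z": 0.012,"ax": 0,"ay": 0,"az": 0,"hand": -1}
    - {"x": 0.001,"y": 0.003,"z": 0.012,"ax": 0,"ay": 0,"az": 0,"hand": -1}

```text
time_s: 4.4
eef_pos: [514.8, 32.2, 47.5]
ee_rot: [0.7, 0.102, 0.699, -0.102]
force: [-0.6, -0.7, 0.1]
grip_width: -0.0
```

```bash
python3 - <<'E'
from h import *
s=ctrl.sense(); print(s["eef_pos"],s["force"],s["grip_width"])
im=np.mean([viewer.capture("scene").astype(float) for _ in range(6)],0)
print(ctrl.sense()["force"])
old=np.load("pics/avg_scene.npy")
x,y,w,h=225,160,40,50
f=lambda im:cv2.resize(np.clip(255*(im[y:y+h,x:x+w]/110)**.45,0,255).astype(np.uint8),None,fx=10,fy=10,interpolation=cv2.INTER_CUBIC)
cv2.imwrite("pics/lift.png",np.hstack([f(old),f(im)]))
E
```

```text
[514.79920311  32.24791479  47.50391219] [-0.63105264 -0.74737245  0.10124038] -0.00018974605225039257
[ 0.17863137 -1.16822645  0.12825784]
```

View pics/lift.png

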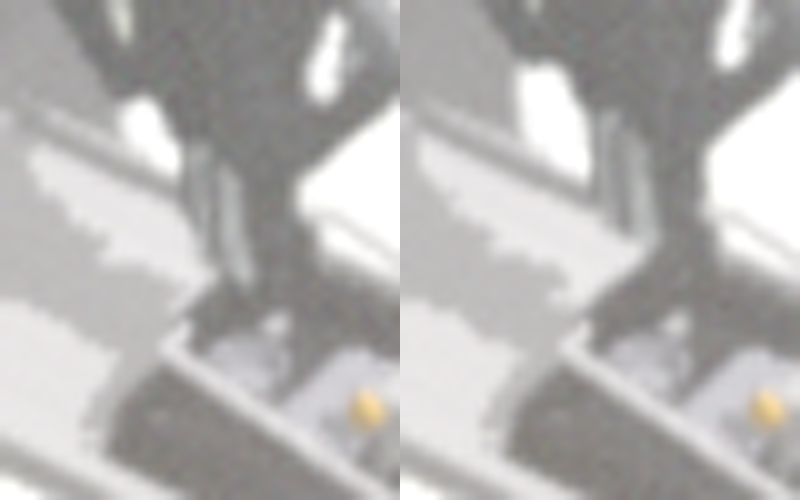

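>>> carry_out:
  targets:
    - {"x": -0.001,"y": -0.004,"z": 0,"ax": 0,"ay": 0,"az": 0,"hand": -0.3}
    - {"x": -0.001,"y": -0.004,"z": -0.004,"ax": 0,"ay": 0,"az": 0,"hand": -0.3}
    - {"x": -0.001,"y": -0.004,"z": -0.009,"ax": 0,"ay": 0,"az": 0,"hand": -0.3}
    - {"x": -0.001,"y": -0.004,"z": -0.013,"ax": 0,"ay": 0,"az": 0,"hand": -0.3}
    - {"x": -0.001,"y": -0.004,"z": -0.016,"ax": 0,"ay": 0,"az": 0,"hand": -0.3}

```text
time_s: 5.32
eef_pos: [513.4, 28.2, 30.7]
ee_rot: [0.7, 0.102, 0.7, -0.102]
force: [0.8, 0.4, -0.2]
grip_width: 0.348
```

>>> carry_out:
  targets:
    - {"x": 0,"y": 0,"z": -0.003,"ax": 0,"ay": 0,"az": 0,"hand": -0.3}
    - {"x": 0,"y": 0,"z": -0.004,"ax": 0,"ay": 0,"az": 0,"hand": -0.3}
    - {"x": 0,"y": 0,"z": -0.004,"ax": 0,"ay": 0,"az": 0,"hand": -0.3}

```text
time_s: 5.7
eef_pos: [513.5, 28.1, 27.1]
ee_rot: [0.7, 0.102, 0.7, -0.102]
force: [-0.1, -0.4, -0.3]
grip_width: 0.348
```

>>> carry_out:
  targets:
    - {"x": 0,"y": 0,"z": 0,"ax": 0,"ay": 0,"az": 0,"hand": -0.6}
    - {"x": 0,"y": 0,"z": 0,"ax": 0,"ay": 0,"az": 0,"hand": -1}
    - {"x": 0,"y": 0,"z": 0,"ax": 0,"ay": 0,"az": 0,"hand": -1}
    - {"x": 0,"y": 0,"z": 0,"ax": 0,"ay": 0,"az": 0,"hand": -1}
    - {"x": 0,"y": 0,"z": 0,"ax": 0,"ay": 0,"az": 0,"hand": -1}
  grip_force: 20

```text
time_s: 6.32
eef_pos: [513.6, 28.2, 27.2]
ee_rot: [0.7, 0.102, 0.7, -0.102]
force: [0.7, 2.2, 2.4]
grip_width: 0.1
```

>>> carry_out:
  targets:
    - {"x": 0,"y": 0,"z": 0,"ax": 0,"ay": 0,"az": 0,"hand": -0.4}
    - {"x": 0,"y": 0,"z": 0,"ax": 0,"ay": 0,"az": 0,"hand": -0.4}
    - {"x": 0,"y": 0,"z": -0.003,"ax": 0,"ay": 0,"az": 0,"hand": -0.4}
    - {"x": 0,"y": 0,"z": -0.006,"ax": 0,"ay": 0,"az": 0,"hand": -0.4}
    - {"x": 0,"y": 0,"z": -0.006,"ax": 0,"ay": 0,"az": 0,"hand": -0.4}

```text
time_s: 6.95
eef_pos: [513.3, 28.1, 20.8]
ee_rot: [0.699, 0.102, 0.7, -0.102]
force: [0.4, -0.2, 0.4]
grip_width: 0.3
```

>>> carry_out:
  targets:
    - {"x": 0,"y": 0,"z": -0.003,"ax": 0,"ay": 0,"az": 0,"hand": -0.4}
    - {"x": 0,"y": 0,"z": -0.003,"ax": 0,"ay": 0,"az": 0,"hand": -0.4}

```text
time_s: 7.2
eef_pos: [513.4, 28.2, 17.9]
ee_rot: [0.7, 0.102, 0.7, -0.102]
force: [-0.3, 0.4, -1.0]
grip_width: 0.302
```

>>> carry_out:
  targets:
    - {"x": 0,"y": 0,"z": 0,"ax": 0,"ay": 0,"az": 0,"hand": -0.6}
    - {"x": 0,"y": 0,"z": 0,"ax": 0,"ay": 0,"az": 0,"hand": -1}
    - {"x": 0,"y": 0,"z": 0,"ax": 0,"ay": 0,"az": 0,"hand": -1}
    - {"x": 0,"y": 0,"z": 0,"ax": 0,"ay": 0,"az": 0,"hand": -1}
    - {"x": 0,"y": 0,"z": 0,"ax": 0,"ay": 0,"az": 0,"hand": -1}
  grip_force: 20

```text
time_s: 7.82
eef_pos: [513.6, 28.1, 18.2]
ee_rot: [0.7, 0.102, 0.7, -0.102]
force: [0.3, 1.1, 0.7]
grip_width: 0.103
```

```bash
cat > arc.py <<'E'
import numpy as np, sys
d=np.array([.2855,.9584])
def p(t): a=.2084*0+.21+t; return np.r_[d*78*(np.cos(.21)-np.cos(a)),78*(np.sin(a)-np.sin(.21))]
def tab(t0,ts):
    print("from",t0)
    for t in ts: print(round(t,3),(p(t)-p(t0)).round(1))
def ft(t,F):
    "tangential (+ = pull resisting drawing) and radial outward force"
    a=.21+t; th=np.r_[d*np.sin(a),np.cos(a)]; r=np.r_[-d*np.cos(a),np.sin(a)]
    return -np.dot(F,th),np.dot(F,r)
E
python3 -c "
from arc import *
for t0 in (0,.4,.8,1.2): tab(t0,np.arange(1,6)*.08+t0)"
```

```text
from 0
0.08 [0.4 1.5 6. ]
0.16 [ 1.   3.4 11.9]
0.24 [ 1.7  5.8 17.7]
0.32 [ 2.6  8.6 23.2]
0.4 [ 3.5 11.8 28.4]
from 0.4
0.48 [1.1 3.6 5. ]
0.56 [2.3 7.6 9.6]
0.64 [ 3.6 11.9 13.9]
0.72 [ 4.9 16.6 17.8]
0.8 [ 6.4 21.5 21.4]
from 0.8
0.88 [1.5 5.2 3.1]
0.96 [ 3.2 10.6  5.8]
1.04 [ 4.8 16.2  8. ]
1.12 [ 6.5 21.9  9.7]
1.2 [ 8.3 27.8 10.9]
from 1.2
1.28 [1.8 5.9 0.8]
1.36 [ 3.5 11.9  1. ]
1.44 [ 5.3 17.9  0.8]
1.52 [ 7.1 23.8  0. ]
1.6 [ 8.8 29.7 -1.2]
```

>>> carry_out:
  targets:
    - {"x": 0.0004,"y": 0.0015,"z": 0.006,"ax": 0,"ay": 0,"az": 0,"hand": -1}
    - {"x": 0.001,"y": 0.0034,"z": 0.0119,"ax": 0,"ay": 0,"az": 0,"hand": -1}
    - {"x": 0.0017,"y": 0.0058,"z": 0.0177,"ax": 0,"ay": 0,"az": 0,"hand": -1}
    - {"x": 0.0026,"y": 0.0086,"z": 0.0232,"ax": 0,"ay": 0,"az": 0,"hand": -1}
    - {"x": 0.0035,"y": 0.0118,"z": 0.0284,"ax": 0,"ay": 0,"az": 0,"hand": -1}
  grip_force: 30

```text
time_s: 8.45
eef_pos: [517.0, 40.1, 46.8]
ee_rot: [0.7, 0.102, 0.7, -0.102]
force: [-0.3, -2.5, -5.3]
grip_width: 0.101
```

```bash
python3 -c "
from h import *; from arc import ft
s=ctrl.sense();print(s['eef_pos'],s['force'],s['grip_width'],ft(.4,s['force']))
im=np.mean([viewer.capture('scene').astype(float) for _ in range(3)],0)
x,y,w,h=225,140,75,75
cv2.imwrite('pics/l2.png',cv2.resize(np.clip(255*(im[y:y+h,x:x+w]/110)**.45,0,255).astype(np.uint8),None,fx=8,fy=8,interpolation=cv2.INTER_CUBIC))"
```

```text
[516.99598184  40.07618348  46.8241983 ] [-0.26684172 -2.53551004 -5.32891766] 0.10092582256560259 (np.float64(5.803566466352701), np.float64(-0.9985484443194581))
```

View pics/l2.png

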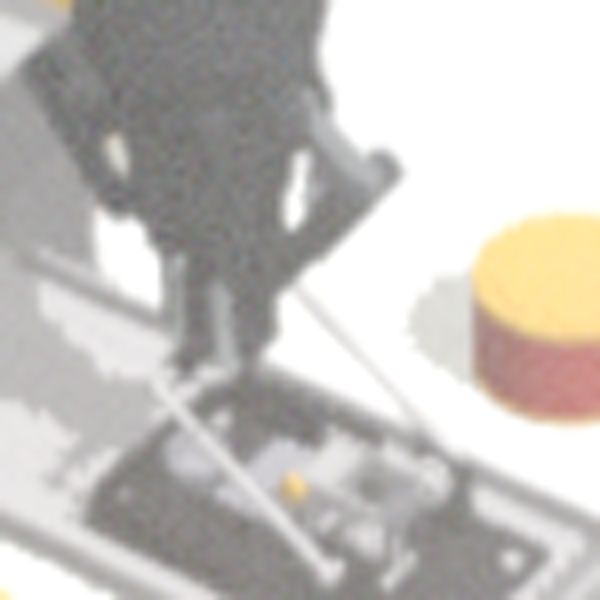

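The bail is now raised with the grip: its near corner is at about (160,385) and the fingers hold the sleeve. The forces are as expected, so I'll continue along the arc.

>>> carry_out:
  targets:
    - {"x": 0.0011,"y": 0.0036,"z": 0.005,"ax": 0,"ay": 0,"az": 0,"hand": -1}
    - {"x": 0.0023,"y": 0.0076,"z": 0.0096,"ax": 0,"ay": 0,"az": 0,"hand": -1}
    - {"x": 0.0036,"y": 0.0119,"z": 0.0139,"ax": 0,"ay": 0,"az": 0,"hand": -1}
    - {"x": 0.0049,"y": 0.0166,"z": 0.0178,"ax": 0,"ay": 0,"az": 0,"hand": -1}
    - {"x": 0.0064,"y": 0.0215,"z": 0.0214,"ax": 0,"ay": 0,"az": 0,"hand": -1}

```text
time_s: 9.22
eef_pos: [523.3, 60.6, 68.9]
ee_rot: [0.7, 0.101, 0.7, -0.103]
force: [-5.9, -11.7, 7.7]
grip_width: 0.1
```

>>> carry_out:
  targets:
    - {"x": 0.0015,"y": 0.0052,"z": 0.0031,"ax": 0,"ay": 0,"az": 0,"hand": -1}
    - {"x": 0.0032,"y": 0.0106,"z": 0.0058,"ax": 0,"ay": 0,"az": 0,"hand": -1}
    - {"x": 0.0048,"y": 0.0162,"z": 0.008,"ax": 0,"ay": 0,"az": 0,"hand": -1}
    - {"x": 0.0065,"y": 0.0219,"z": 0.0097,"ax": 0,"ay": 0,"az": 0,"hand": -1}
    - {"x": 0.0083,"y": 0.0278,"z": 0.0109,"ax": 0,"ay": 0,"az": 0,"hand": -1}

```text
time_s: 9.85
eef_pos: [531.9, 88.8, 80.8]
ee_rot: [0.7, 0.101, 0.699, -0.103]
force: [-4.9, -4.6, 2.9]
grip_width: 0.103
```

>>> carry_out:
  targets:
    - {"x": 0.0018,"y": 0.0059,"z": 0.0008,"ax": 0,"ay": 0,"az": 0,"hand": -1}
    - {"x": 0.0035,"y": 0.0119,"z": 0.001,"ax": 0,"ay": 0,"az": 0,"hand": -1}
    - {"x": 0.0053,"y": 0.0179,"z": 0.0008,"ax": 0,"ay": 0,"az": 0,"hand": -1}
    - {"x": 0.0071,"y": 0.0238,"z": 0.0,"ax": 0,"ay": 0,"az": 0,"hand": -1}
    - {"x": 0.0088,"y": 0.0297,"z": -0.0012,"ax": 0,"ay": 0,"az": 0,"hand": -1}

```text
time_s: 10.48
eef_pos: [540.6, 119.0, 78.8]
ee_rot: [0.7, 0.102, 0.7, -0.102]
force: [-2.6, -6.1, 3.8]
grip_width: 0.102
```

```bash
python3 -c "
from rig import ctrl; from arc import *
s=ctrl.sense();print(s['eef_pos'],s['grip_width'],ft(1.6,s['force']))
for t0 in (1.6,1.75,1.81,1.87,1.93,1.99,2.05,2.11,2.17,2.23,2.29): tab(t0,t0+np.array([.02,.04,.06,.1,.15]))"
```

```text
[540.60171992 118.9673143   78.79697905] 0.10186501476014671 (np.float64(7.308652825103556), np.float64(2.1579628974414606))
from 1.6
1.62 [ 0.4  1.4 -0.4]
1.64 [ 0.9  2.9 -0.8]
1.66 [ 1.3  4.3 -1.2]
1.7 [ 2.1  7.2 -2.2]
1.75 [ 3.2 10.7 -3.6]
from 1.75
1.77 [ 0.4  1.4 -0.6]
1.79 [ 0.8  2.7 -1.2]
1.81 [ 1.2  4.1 -1.9]
1.85 [ 2.   6.8 -3.3]
1.9 [ 3.  10.  -5.2]
from 1.81
1.83 [ 0.4  1.3 -0.7]
1.85 [ 0.8  2.7 -1.4]
1.87 [ 1.2  4.  -2.2]
1.91 [ 2.   6.6 -3.7]
1.96 [ 2.9  9.7 -5.9]
from 1.87
1.89 [ 0.4  1.3 -0.8]
1.91 [ 0.8  2.6 -1.6]
1.93 [ 1.1  3.8 -2.4]
1.97 [ 1.9  6.3 -4.1]
2.02 [ 2.8  9.3 -6.4]
from 1.93
1.95 [ 0.4  1.3 -0.9]
1.97 [ 0.7  2.5 -1.7]
1.99 [ 1.1  3.7 -2.6]
2.03 [ 1.8  6.1 -4.5]
2.08 [ 2.7  9.  -7. ]
from 1.99
2.01 [ 0.4  1.2 -0.9]
2.03 [ 0.7  2.4 -1.9]
2.05 [ 1.1  3.5 -2.9]
2.09 [ 1.7  5.8 -4.9]
2.14 [ 2.5  8.5 -7.6]
from 2.05
2.07 [ 0.3  1.1 -1. ]
2.09 [ 0.7  2.3 -2. ]
2.11 [ 1.   3.4 -3.1]
2.15 [ 1.6  5.5 -5.3]
2.2 [ 2.4  8.1 -8.1]
from 2.11
2.13 [ 0.3  1.1 -1.1]
2.15 [ 0.6  2.1 -2.2]
2.17 [ 1.   3.2 -3.3]
2.21 [ 1.6  5.2 -5.6]
2.26 [ 2.3  7.6 -8.6]
from 2.17
2.19 [ 0.3  1.  -1.1]
2.21 [ 0.6  2.  -2.3]
2.23 [ 0.9  3.  -3.5]
2.27 [ 1.5  4.9 -5.9]
2.32 [ 2.1  7.1 -9. ]
from 2.23
2.25 [ 0.3  1.  -1.2]
2.27 [ 0.6  1.9 -2.4]
2.29 [ 0.8  2.8 -3.7]
2.33 [ 1.3  4.5 -6.2]
2.38 [ 2.   6.6 -9.5]
from 2.29
2.31 [ 0.3  0.9 -1.3]
2.33 [ 0.5  1.7 -2.5]
2.35 [ 0.8  2.6 -3.8]
2.39 [ 1.2  4.2 -6.5]
2.44 [ 1.8  6.  -9.9]
```

>>> carry_out:
  targets:
    - {"x": 0.0009,"y": 0.0029,"z": -0.0008,"ax": 0,"ay": 0,"az": 0,"hand": -1}
    - {"x": 0.0017,"y": 0.0058,"z": -0.0017,"ax": 0,"ay": 0,"az": 0,"hand": -1}
    - {"x": 0.0025,"y": 0.0083,"z": -0.0026,"ax": 0,"ay": 0,"az": 0,"hand": -1}
    - {"x": 0.0032,"y": 0.0107,"z": -0.0036,"ax": 0,"ay": 0,"az": 0,"hand": -1}
    - {"x": 0.0032,"y": 0.0107,"z": -0.0036,"ax": 0,"ay": 0,"az": 0,"hand": -1}

```text
time_s: 11.1
eef_pos: [543.9, 129.6, 75.4]
ee_rot: [0.7, 0.102, 0.699, -0.102]
force: [-4.7, -4.8, 8.0]
grip_width: 0.099
```

>>> carry_out:
  targets:
    - {"x": 0.0004,"y": 0.0014,"z": -0.0006,"ax": 0,"ay": 0,"az": 0,"hand": -1}
    - {"x": 0.0008,"y": 0.0027,"z": -0.0012,"ax": 0,"ay": 0,"az": 0,"hand": -1}
    - {"x": 0.0012,"y": 0.0041,"z": -0.0019,"ax": 0,"ay": 0,"az": 0,"hand": -1}
    - {"x": 0.0012,"y": 0.0041,"z": -0.0019,"ax": 0,"ay": 0,"az": 0,"hand": -1}
    - {"x": 0.0012,"y": 0.0041,"z": -0.0019,"ax": 0,"ay": 0,"az": 0,"hand": -1}

```text
time_s: 11.72
eef_pos: [545.2, 133.6, 73.5]
ee_rot: [0.7, 0.102, 0.699, -0.102]
force: [-3.1, -5.6, 6.2]
grip_width: 0.099
```

```bash
python3 -c "
from rig import ctrl; from arc import *
s=ctrl.sense();print(s['eef_pos'],s['grip_width'],ft(1.81,s['force']))"
```

```text
[545.15104687 133.62113848  73.48037979] 0.09893940727938533 (np.float64(8.28905932836926), np.float64(2.865263348807721))
```

>>> carry_out:
  targets:
    - {"x": 0.0003,"y": 0.001,"z": -0.0005,"ax": 0,"ay": 0,"az": 0,"hand": -1}
    - {"x": 0.0006,"y": 0.002,"z": -0.001,"ax": 0,"ay": 0,"az": 0,"hand": -1}
    - {"x": 0.0006,"y": 0.002,"z": -0.001,"ax": 0,"ay": 0,"az": 0,"hand": -1}

```text
time_s: 12.1
eef_pos: [545.7, 135.7, 72.2]
ee_rot: [0.7, 0.102, 0.699, -0.102]
force: [-2.1, -5.3, 5.1]
grip_width: 0.1
```

>>> carry_out:
  targets:
    - {"x": 0.0003,"y": 0.001,"z": -0.0005,"ax": 0,"ay": 0,"az": 0,"hand": -1}
    - {"x": 0.0006,"y": 0.002,"z": -0.0011,"ax": 0,"ay": 0,"az": 0,"hand": -1}
    - {"x": 0.0006,"y": 0.002,"z": -0.0011,"ax": 0,"ay": 0,"az": 0,"hand": -1}

```text
time_s: 12.48
eef_pos: [546.3, 137.7, 71.2]
ee_rot: [0.7, 0.102, 0.699, -0.102]
force: [-2.7, -4.3, 4.2]
grip_width: 0.104
```

>>> carry_out:
  targets:
    - {"x": 0.0003,"y": 0.001,"z": -0.0006,"ax": 0,"ay": 0,"az": 0,"hand": -1}
    - {"x": 0.0006,"y": 0.0019,"z": -0.0012,"ax": 0,"ay": 0,"az": 0,"hand": -1}
    - {"x": 0.0006,"y": 0.0019,"z": -0.0012,"ax": 0,"ay": 0,"az": 0,"hand": -1}

```text
time_s: 12.85
eef_pos: [547.0, 139.7, 69.8]
ee_rot: [0.7, 0.102, 0.699, -0.102]
force: [-1.8, -4.0, 5.4]
grip_width: 0.099
```

>>> carry_out:
  targets:
    - {"x": 0.0003,"y": 0.001,"z": -0.0006,"ax": 0,"ay": 0,"az": 0,"hand": -1}
    - {"x": 0.0006,"y": 0.0019,"z": -0.0012,"ax": 0,"ay": 0,"az": 0,"hand": -1}
    - {"x": 0.0006,"y": 0.0019,"z": -0.0012,"ax": 0,"ay": 0,"az": 0,"hand": -1}

```text
time_s: 13.22
eef_pos: [547.5, 141.7, 68.6]
ee_rot: [0.7, 0.102, 0.699, -0.102]
force: [-1.9, -3.6, 6.8]
grip_width: 0.101
```

>>> carry_out:
  targets:
    - {"x": 0.0003,"y": 0.0009,"z": -0.0006,"ax": 0,"ay": 0,"az": 0,"hand": -1}
    - {"x": 0.0005,"y": 0.0019,"z": -0.0013,"ax": 0,"ay": 0,"az": 0,"hand": -1}
    - {"x": 0.0005,"y": 0.0019,"z": -0.0013,"ax": 0,"ay": 0,"az": 0,"hand": -1}

```text
time_s: 13.6
eef_pos: [548.0, 143.6, 67.2]
ee_rot: [0.7, 0.102, 0.699, -0.102]
force: [-1.8, -4.1, 4.9]
grip_width: 0.098
```

>>> carry_out:
  targets:
    - {"x": 0.0003,"y": 0.0009,"z": -0.0006,"ax": 0,"ay": 0,"az": 0,"hand": -1}
    - {"x": 0.0005,"y": 0.0018,"z": -0.0013,"ax": 0,"ay": 0,"az": 0,"hand": -1}
    - {"x": 0.0005,"y": 0.0018,"z": -0.0013,"ax": 0,"ay": 0,"az": 0,"hand": -1}

```text
time_s: 13.98
eef_pos: [548.6, 145.3, 65.9]
ee_rot: [0.7, 0.102, 0.699, -0.102]
force: [-2.4, -3.9, 6.1]
grip_width: 0.099
```

>>> carry_out:
  targets:
    - {"x": 0.0003,"y": 0.0009,"z": -0.0007,"ax": 0,"ay": 0,"az": 0,"hand": -1}
    - {"x": 0.0005,"y": 0.0018,"z": -0.0014,"ax": 0,"ay": 0,"az": 0,"hand": -1}
    - {"x": 0.0005,"y": 0.0018,"z": -0.0014,"ax": 0,"ay": 0,"az": 0,"hand": -1}

```text
time_s: 14.35
eef_pos: [549.1, 147.2, 64.4]
ee_rot: [0.7, 0.102, 0.699, -0.102]
force: [-1.4, -3.0, 5.2]
grip_width: 0.095
```

>>> carry_out:
  targets:
    - {"x": 0.0003,"y": 0.0009,"z": -0.0007,"ax": 0,"ay": 0,"az": 0,"hand": -1}
    - {"x": 0.0005,"y": 0.0017,"z": -0.0014,"ax": 0,"ay": 0,"az": 0,"hand": -1}
    - {"x": 0.0005,"y": 0.0017,"z": -0.0014,"ax": 0,"ay": 0,"az": 0,"hand": -1}

```text
time_s: 14.72
eef_pos: [549.6, 148.9, 63.0]
ee_rot: [0.7, 0.102, 0.699, -0.102]
force: [-2.2, -3.6, 4.9]
grip_width: 0.1
```

>>> carry_out:
  targets:
    - {"x": 0.0003,"y": 0.0009,"z": -0.0007,"ax": 0,"ay": 0,"az": 0,"hand": -1}
    - {"x": 0.0005,"y": 0.0017,"z": -0.0015,"ax": 0,"ay": 0,"az": 0,"hand": -1}
    - {"x": 0.0005,"y": 0.0017,"z": -0.0015,"ax": 0,"ay": 0,"az": 0,"hand": -1}

```text
time_s: 15.1
eef_pos: [550.1, 150.6, 61.4]
ee_rot: [0.7, 0.102, 0.699, -0.102]
force: [-1.9, -3.7, 4.3]
grip_width: 0.104
```

>>> carry_out:
  targets:
    - {"x": 0.0002,"y": 0.0008,"z": -0.0008,"ax": 0,"ay": 0,"az": 0,"hand": -1}
    - {"x": 0.0005,"y": 0.0017,"z": -0.0016,"ax": 0,"ay": 0,"az": 0,"hand": -1}
    - {"x": 0.0005,"y": 0.0017,"z": -0.0016,"ax": 0,"ay": 0,"az": 0,"hand": -1}

```text
time_s: 15.48
eef_pos: [550.6, 152.3, 59.9]
ee_rot: [0.7, 0.102, 0.699, -0.102]
force: [-1.9, -3.9, 5.3]
grip_width: 0.101
```

>>> carry_out:
  targets:
    - {"x": 0.0002,"y": 0.0008,"z": -0.0008,"ax": 0,"ay": 0,"az": 0,"hand": -1}
    - {"x": 0.0005,"y": 0.0016,"z": -0.0016,"ax": 0,"ay": 0,"az": 0,"hand": -1}
    - {"x": 0.0005,"y": 0.0016,"z": -0.0016,"ax": 0,"ay": 0,"az": 0,"hand": -1}

```text
time_s: 15.85
eef_pos: [551.1, 153.7, 58.5]
ee_rot: [0.7, 0.102, 0.699, -0.102]
force: [-3.2, -5.0, 8.5]
grip_width: 0.103
```

>>> carry_out:
  targets:
    - {"x": -0.0003,"y": -0.0011,"z": 0.001,"ax": 0,"ay": 0,"az": 0,"hand": -1}
    - {"x": -0.0006,"y": -0.0022,"z": 0.0021,"ax": 0,"ay": 0,"az": 0,"hand": -1}
    - {"x": -0.001,"y": -0.0033,"z": 0.0031,"ax": 0,"ay": 0,"az": 0,"hand": -1}
    - {"x": -0.001,"y": -0.0033,"z": 0.0031,"ax": 0,"ay": 0,"az": 0,"hand": -1}

```text
time_s: 16.35
eef_pos: [550.1, 150.6, 61.4]
ee_rot: [0.7, 0.102, 0.699, -0.102]
force: [-2.2, -3.4, 5.8]
grip_width: 0.099
```

>>> carry_out:
  targets:
    - {"x": -0.0003,"y": -0.0009,"z": 0.0008,"ax": 0,"ay": 0,"az": 0,"hand": -1}
    - {"x": -0.0005,"y": -0.0017,"z": 0.0015,"ax": 0,"ay": 0,"az": 0,"hand": -1}
    - {"x": -0.0005,"y": -0.0017,"z": 0.0015,"ax": 0,"ay": 0,"az": 0,"hand": -1}

```text
time_s: 16.73
eef_pos: [549.6, 149.0, 62.7]
ee_rot: [0.7, 0.102, 0.699, -0.102]
force: [-0.4, -1.9, 5.9]
grip_width: 0.102
```

>>> carry_out:
  targets:
    - {"x": -0.0003,"y": -0.0009,"z": 0.0007,"ax": 0,"ay": 0,"az": 0,"hand": -1}
    - {"x": -0.0003,"y": -0.0009,"z": 0.0007,"ax": 0,"ay": 0,"az": 0,"hand": -1}

```text
time_s: 16.98
eef_pos: [549.4, 148.3, 63.2]
ee_rot: [0.7, 0.103, 0.699, -0.102]
force: [-0.0, 0.3, 5.4]
grip_width: 0.099
```

>>> carry_out:
  targets:
    - {"x": -0.0002,"y": -0.0008,"z": 0.0007,"ax": 0,"ay": 0,"az": 0,"hand": -1}
    - {"x": -0.0002,"y": -0.0008,"z": 0.0007,"ax": 0,"ay": 0,"az": 0,"hand": -1}

```text
time_s: 17.23
eef_pos: [549.1, 147.4, 63.7]
ee_rot: [0.7, 0.102, 0.699, -0.102]
force: [1.3, 2.6, 3.3]
grip_width: 0.099
```

>>> carry_out:
  targets:
    - {"x": 0.0001,"y": 0.0005,"z": 0.0006,"ax": 0,"ay": 0,"az": 0,"hand": -1}
    - {"x": 0.0001,"y": 0.0005,"z": 0.0006,"ax": 0,"ay": 0,"az": 0,"hand": -1}

```text
time_s: 17.48
eef_pos: [549.0, 147.3, 63.8]
ee_rot: [0.7, 0.102, 0.7, -0.102]
force: [2.6, -0.3, -0.2]
grip_width: 0.098
```

>>> carry_out:
  targets:
    - {"x": 0.0001,"y": 0.0002,"z": 0,"ax": 0,"ay": 0,"az": 0,"hand": -0.75}
    - {"x": 0.0001,"y": 0.0002,"z": 0,"ax": 0,"ay": 0,"az": 0,"hand": -0.6}
    - {"x": 0.0001,"y": 0.0002,"z": 0,"ax": 0,"ay": 0,"az": 0,"hand": -0.45}
    - {"x": 0.0001,"y": 0.0002,"z": 0,"ax": 0,"ay": 0,"az": 0,"hand": -0.4}
    - {"x": 0.0001,"y": 0.0002,"z": 0,"ax": 0,"ay": 0,"az": 0,"hand": -0.4}

```text
time_s: 18.1
eef_pos: [549.0, 147.7, 64.1]
ee_rot: [0.7, 0.102, 0.7, -0.102]
force: [-0.5, 0.4, -0.4]
grip_width: 0.301
```

>>> carry_out:
  targets:
    - {"x": 0,"y": 0,"z": 0.008,"ax": 0,"ay": 0,"az": 0,"hand": -0.4}
    - {"x": 0,"y": 0,"z": 0.02,"ax": 0,"ay": 0,"az": 0,"hand": -0.4}
    - {"x": 0,"y": 0,"z": 0.04,"ax": 0,"ay": 0,"az": 0,"hand": -0.4}
    - {"x": 0,"y": 0,"z": 0.07,"ax": 0,"ay": 0,"az": 0,"hand": -0.4}
    - {"x": 0,"y": 0,"z": 0.1,"ax": 0,"ay": 0,"az": 0,"hand": -0.4}

```text
time_s: 18.73
eef_pos: [549.1, 147.7, 166.0]
ee_rot: [0.7, 0.102, 0.699, -0.102]
force: [0.5, 0.0, -0.4]
grip_width: 0.297
```

```bash
python3 -c "
from rig import ctrl
s=ctrl.sense();print(s['joints'].round(2),s['eef_pos'])"
```

```text
[ 0.06  0.44  1.43 -0.    1.27 -1.22] [549.05702341 147.71448324 166.01579938]
```

>>> carry_out:
  targets:
    - {"x": 0.007,"y": 0.025,"z": 0,"ax": 0,"ay": 0,"az": -0.17,"hand": -1}
    - {"x": 0.015,"y": 0.05,"z": 0,"ax": 0,"ay": 0,"az": -0.34,"hand": -1}
    - {"x": 0.022,"y": 0.075,"z": 0,"ax": 0,"ay": 0,"az": -0.51,"hand": -1}
    - {"x": 0.03,"y": 0.1,"z": 0,"ax": 0,"ay": 0,"az": -0.68,"hand": -1}
    - {"x": 0.039,"y": 0.131,"z": 0,"ax": 0,"ay": 0,"az": -0.85,"hand": -1}

```text
time_s: 19.35
eef_pos: [588.4, 279.4, 165.3]
ee_rot: [0.594, 0.384, 0.594, -0.383]
force: [0.5, 0.6, -0.8]
grip_width: -0.001
```

>>> carry_out:
  targets:
    - {"x": 0,"y": 0,"z": 0,"ax": 0,"ay": 0,"az": -0.18,"hand": -1}
    - {"x": 0,"y": 0,"z": 0,"ax": 0,"ay": 0,"az": -0.36,"hand": -1}
    - {"x": 0,"y": 0,"z": 0,"ax": 0,"ay": 0,"az": -0.54,"hand": -1}
    - {"x": 0,"y": 0,"z": 0,"ax": 0,"ay": 0,"az": -0.72,"hand": -1}
    - {"x": 0,"y": 0,"z": 0,"ax": 0,"ay": 0,"az": -0.72,"hand": -1}

```text
time_s: 19.98
eef_pos: [588.1, 278.7, 164.9]
ee_rot: [0.423, 0.567, 0.423, -0.566]
force: [-0.4, 1.1, -0.7]
grip_width: 0.004
```

>>> carry_out:
  targets:
    - {"x": 0,"y": 0,"z": -0.03,"ax": -0.1,"ay": 0.03,"az": 0,"hand": -1}
    - {"x": 0,"y": 0,"z": -0.06,"ax": -0.19,"ay": 0.057,"az": 0,"hand": -1}
    - {"x": 0,"y": 0,"z": -0.06,"ax": -0.19,"ay": 0.057,"az": 0,"hand": -1}

```text
time_s: 20.35
eef_pos: [586.8, 279.4, 101.7]
ee_rot: [-0.463, -0.505, -0.381, 0.621]
force: [-0.2, -0.7, 0.9]
grip_width: -0.0
```

```bash
python3 - <<'E'
from h import *
s=ctrl.sense(); print(s["eef_pos"],s["force"],s["joints"].round(2),s["time_s"])
print("tcp px",proj("scene",s["eef_pos"]),"sleeve set",[proj(n,S2W((486.9,-62.8,-1.8603),(-171.3-49,0,95)))[0] for n in C])
o=[]
for n,(x,y) in dict(scene=(235,120),top=(230,190)).items():
    im=np.mean([viewer.capture(n).astype(float) for _ in range(3)],0)[y:y+120,x:x+95]
    o.append(cv2.resize(np.clip(255*(im/140)**.5,0,255).astype(np.uint8),None,fx=4,fy=4,interpolation=cv2.INTER_CUBIC))
cv2.imwrite("pics/set.png",np.hstack(o))
E
```

```text
[586.82502079 279.41505226 101.70963954] [-0.18020748 -0.71916046  0.92049047] [ 0.33  0.77  1.07 -0.16  1.43  0.65] 20.35
tcp px [[340.69720525 213.01178331]] sleeve set [array([289.93914819, 192.45624413]), array([273.07784622, 219.16402478])]
```

View pics/set.png

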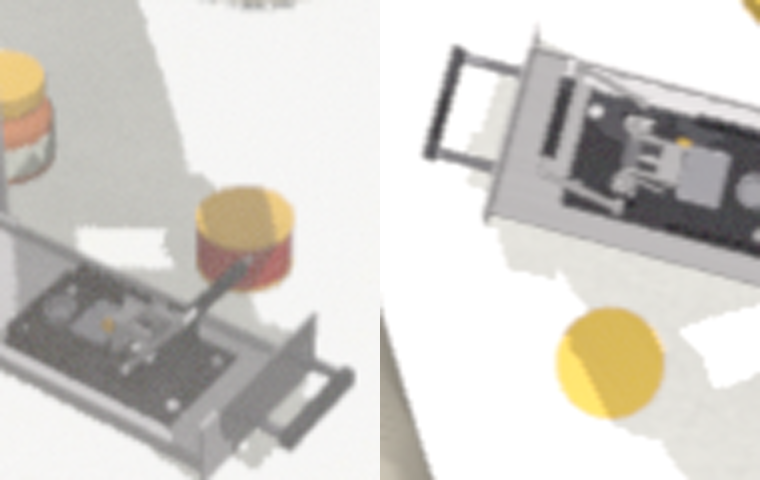

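>>> carry_out:
  targets:
    - {"x": 0,"y": 0,"z": -0.04,"ax": 0,"ay": 0,"az": 0,"hand": -1}
    - {"x": 0,"y": 0,"z": -0.075,"ax": 0,"ay": 0,"az": 0,"hand": -1}
    - {"x": 0,"y": 0,"z": -0.092,"ax": 0,"ay": 0,"az": 0,"hand": -1}
    - {"x": 0,"y": 0,"z": -0.096,"ax": 0,"ay": 0,"az": 0,"hand": -1}
    - {"x": 0,"y": 0,"z": -0.096,"ax": 0,"ay": 0,"az": 0,"hand": -1}

```text
time_s: 21.28
eef_pos: [588.7, 278.9, 9.4]
ee_rot: [-0.463, -0.509, -0.379, 0.62]
force: [-0.2, 0.2, -0.2]
grip_width: -0.001
```

>>> carry_out:
  targets:
    - {"x": -0.0043,"y": -0.0144,"z": 0,"ax": 0,"ay": 0,"az": 0,"hand": -1}
    - {"x": -0.0086,"y": -0.0288,"z": 0,"ax": 0,"ay": 0,"az": 0,"hand": -1}
    - {"x": -0.011,"y": -0.0364,"z": 0,"ax": 0,"ay": 0,"az": 0,"hand": -1}
    - {"x": -0.0128,"y": -0.043,"z": 0,"ax": 0,"ay": 0,"az": 0,"hand": -1}
    - {"x": -0.0146,"y": -0.049,"z": 0,"ax": 0,"ay": 0,"az": 0,"hand": -1}

```text
time_s: 21.9
eef_pos: [573.5, 229.6, 8.4]
ee_rot: [-0.463, -0.508, -0.379, 0.62]
force: [-0.3, 0.1, -0.1]
grip_width: -0.001
```

>>> carry_out:
  targets:
    - {"x": -0.0015,"y": -0.005,"z": 0,"ax": 0,"ay": 0,"az": 0,"hand": -1}
    - {"x": -0.003,"y": -0.01,"z": 0,"ax": 0,"ay": 0,"az": 0,"hand": -1}
    - {"x": -0.0045,"y": -0.015,"z": 0,"ax": 0,"ay": 0,"az": 0,"hand": -1}
    - {"x": -0.006,"y": -0.02,"z": 0,"ax": 0,"ay": 0,"az": 0,"hand": -1}

```text
time_s: 22.4
eef_pos: [567.4, 209.5, 8.2]
ee_rot: [-0.463, -0.508, -0.379, 0.62]
force: [1.9, 2.3, 0.9]
grip_width: -0.002
```

>>> carry_out:
  targets:
    - {"x": -0.0034,"y": -0.0115,"z": 0,"ax": 0,"ay": 0,"az": 0,"hand": -1}
    - {"x": -0.0077,"y": -0.0259,"z": 0,"ax": 0,"ay": 0,"az": 0,"hand": -1}
    - {"x": -0.012,"y": -0.0403,"z": 0,"ax": 0,"ay": 0,"az": 0,"hand": -1}
    - {"x": -0.0163,"y": -0.0546,"z": 0,"ax": 0,"ay": 0,"az": 0,"hand": -1}
    - {"x": -0.0206,"y": -0.069,"z": 0,"ax": 0,"ay": 0,"az": 0,"hand": -1}

```text
time_s: 23.02
eef_pos: [546.6, 139.6, 8.1]
ee_rot: [-0.462, -0.508, -0.379, 0.62]
force: [3.2, 1.8, 1.0]
grip_width: 0.002
```

```bash
python3 - <<'E'
from h import *
s=ctrl.sense(); print(s["eef_pos"],s["force"])
# where is the bar (dark) along tray axis in the top view?  profile of brightness at both bar ends
im=np.mean([viewer.capture("top").astype(float) for _ in range(3)],0).mean(2)
for y in(-28,28):
    X=np.arange(-300,-40,5.); p=proj("top",S2W((486.9,-62.8,-1.8603),np.c_[X,0*X+y,0*X+46])).astype(np.float32)
    v=cv2.remap(im.astype(np.float32),p[:,:1],p[:,1:],cv2.INTER_LINEAR).ravel(); print(y,[(int(a),int(b)) for a,b in zip(X,v)])
E
```

```text
[546.59853018 139.62814243   8.14099056] [3.16479209 1.77306133 0.9987923 ]
-28 [(-300, 109), (-295, 108), (-290, 94), (-285, 95), (-280, 99), (-275, 98), (-270, 98), (-265, 97), (-260, 96), (-255, 96), (-250, 95), (-245, 93), (-240, 90), (-235, 86), (-230, 82), (-225, 80), (-220, 78), (-215, 74), (-210, 70), (-205, 62), (-200, 52), (-195, 52), (-190, 70), (-185, 89), (-180, 89), (-175, 82), (-170, 55), (-165, 47), (-160, 53), (-155, 69), (-150, 73), (-145, 73), (-140, 73), (-135, 73), (-130, 73), (-125, 68), (-120, 61), (-115, 53), (-110, 56), (-105, 47), (-100, 41), (-95, 28), (-90, 15), (-85, 20), (-80, 23), (-75, 9), (-70, 9), (-65, 10), (-60, 12), (-55, 12), (-50, 11), (-45, 11)]
28 [(-300, 108), (-295, 105), (-290, 102), (-285, 100), (-280, 96), (-275, 93), (-270, 89), (-265, 85), (-260, 81), (-255, 77), (-250, 80), (-245, 97), (-240, 112), (-235, 110), (-230, 114), (-225, 116), (-220, 117), (-215, 119), (-210, 110), (-205, 59), (-200, 44), (-195, 44), (-190, 43), (-185, 49), (-180, 49), (-175, 48), (-170, 42), (-165, 44), (-160, 48), (-155, 72), (-150, 73), (-145, 73), (-140, 73), (-135, 73), (-130, 53), (-125, 13), (-120, 25), (-115, 24), (-110, 21), (-105, 20), (-100, 21), (-95, 18), (-90, 21), (-85, 31), (-80, 33), (-75, 17), (-70, 20), (-65, 16), (-60, 21), (-55, 16), (-50, 6), (-45, 6)]
```

>>> carry_out:
  targets:
    - {"x": -0.0043,"y": -0.0144,"z": 0,"ax": 0,"ay": 0,"az": 0,"hand": -1}
    - {"x": -0.0091,"y": -0.0307,"z": 0,"ax": 0,"ay": 0,"az": 0,"hand": -1}
    - {"x": -0.0137,"y": -0.046,"z": 0,"ax": 0,"ay": 0,"az": 0,"hand": -1}
    - {"x": -0.0186,"y": -0.0623,"z": 0,"ax": 0,"ay": 0,"az": 0,"hand": -1}
    - {"x": -0.0228,"y": -0.0767,"z": 0,"ax": 0,"ay": 0,"az": 0,"hand": -1}

```text
time_s: 23.8
eef_pos: [523.5, 62.8, 8.0]
ee_rot: [-0.462, -0.508, -0.379, 0.62]
force: [-0.0, 3.6, -0.2]
grip_width: 0.0
```

>>> carry_out:
  targets:
    - {"x": -0.0037,"y": -0.0125,"z": 0,"ax": 0,"ay": 0,"az": 0,"hand": -1}
    - {"x": -0.0074,"y": -0.025,"z": 0,"ax": 0,"ay": 0,"az": 0,"hand": -1}
    - {"x": -0.0108,"y": -0.0364,"z": 0,"ax": 0,"ay": 0,"az": 0,"hand": -1}
    - {"x": -0.0137,"y": -0.046,"z": 0,"ax": 0,"ay": 0,"az": 0,"hand": -1}
    - {"x": -0.0157,"y": -0.0527,"z": 0,"ax": 0,"ay": 0,"az": 0,"hand": -1}

```text
time_s: 24.42
eef_pos: [508.1, 10.8, 8.1]
ee_rot: [-0.462, -0.508, -0.379, 0.62]
force: [-0.5, 2.3, -1.2]
grip_width: 0.003
```

>>> carry_out:
  targets:
    - {"x": -0.0014,"y": -0.0048,"z": 0,"ax": 0,"ay": 0,"az": 0,"hand": -1}
    - {"x": -0.0028,"y": -0.0096,"z": 0,"ax": 0,"ay": 0,"az": 0,"hand": -1}
    - {"x": -0.0041,"y": -0.0139,"z": 0,"ax": 0,"ay": 0,"az": 0,"hand": -1}

```text
time_s: 24.8
eef_pos: [504.1, -2.7, 8.1]
ee_rot: [-0.462, -0.508, -0.379, 0.62]
force: [-0.3, 2.3, -0.3]
grip_width: -0.0
```

>>> carry_out:
  targets:
    - {"x": -0.0006,"y": -0.0019,"z": 0,"ax": 0,"ay": 0,"az": 0,"hand": -1}
    - {"x": -0.0009,"y": -0.0029,"z": 0,"ax": 0,"ay": 0,"az": 0,"hand": -1}

```text
time_s: 25.05
eef_pos: [503.3, -5.5, 8.1]
ee_rot: [-0.462, -0.508, -0.379, 0.62]
force: [0.5, 2.5, -1.6]
grip_width: 0.0
```

>>> carry_out:
  targets:
    - {"x": -0.0005,"y": -0.0015,"z": 0,"ax": 0,"ay": 0,"az": 0,"hand": -1}
    - {"x": -0.0006,"y": -0.0019,"z": 0,"ax": 0,"ay": 0,"az": 0,"hand": -1}

```text
time_s: 25.3
eef_pos: [502.7, -7.4, 8.1]
ee_rot: [-0.462, -0.508, -0.379, 0.62]
force: [0.2, 2.8, -0.9]
grip_width: 0.002
```

>>> carry_out:
  targets:
    - {"x": -0.0005,"y": -0.0015,"z": 0,"ax": 0,"ay": 0,"az": 0,"hand": -1}
    - {"x": -0.0006,"y": -0.0019,"z": 0,"ax": 0,"ay": 0,"az": 0,"hand": -1}

```text
time_s: 25.55
eef_pos: [502.3, -8.7, 8.1]
ee_rot: [-0.462, -0.508, -0.379, 0.62]
force: [0.5, 8.8, -1.6]
grip_width: 0.003
```

>>> carry_out:
  targets:
    - {"x": -0.0005,"y": -0.0015,"z": 0,"ax": 0,"ay": 0,"az": 0,"hand": -1}
    - {"x": -0.0006,"y": -0.0019,"z": 0,"ax": 0,"ay": 0,"az": 0,"hand": -1}

```text
time_s: 25.8
eef_pos: [502.3, -8.9, 8.1]
ee_rot: [-0.462, -0.51, -0.379, 0.619]
force: [4.1, 20.0, -1.2]
grip_width: -0.001
```

>>> carry_out:
  targets:
    - {"x": 0,"y": 0,"z": 0,"ax": 0,"ay": 0,"az": 0,"hand": -1}
    - {"x": 0.0006,"y": 0.0019,"z": 0,"ax": 0,"ay": 0,"az": 0,"hand": -1}
    - {"x": 0.0017,"y": 0.0057,"z": 0,"ax": 0,"ay": 0,"az": 0,"hand": -1}
    - {"x": 0.0057,"y": 0.019,"z": 0,"ax": 0,"ay": 0,"az": 0,"hand": -1}
    - {"x": 0.0114,"y": 0.038,"z": 0,"ax": 0,"ay": 0,"az": 0,"hand": -1}

```text
time_s: 26.42
eef_pos: [513.3, 27.3, 8.3]
ee_rot: [-0.462, -0.508, -0.379, 0.62]
force: [0.6, 0.4, 0.1]
grip_width: 0.002
```

>>> carry_out:
  targets:
    - {"x": 0.014,"y": 0.048,"z": 0.03,"ax": 0,"ay": 0,"az": 0,"hand": -1}
    - {"x": 0.028,"y": 0.096,"z": 0.08,"ax": 0,"ay": 0,"az": 0,"hand": -1}
    - {"x": 0.042,"y": 0.144,"z": 0.13,"ax": 0,"ay": 0,"az": 0,"hand": -1}
    - {"x": 0.057,"y": 0.19,"z": 0.18,"ax": 0,"ay": 0,"az": 0,"hand": -1}
    - {"x": 0.057,"y": 0.19,"z": 0.18,"ax": 0,"ay": 0,"az": 0,"hand": -1}

```text
time_s: 27.05
eef_pos: [570.7, 219.8, 191.0]
ee_rot: [-0.464, -0.509, -0.379, 0.618]
force: [0.4, -1.1, 0.2]
grip_width: -0.005
```

```bash
python3 - <<'E'
from h import *
s=ctrl.sense(); print(s["eef_pos"],s["force"],s["time_s"])
im=np.mean([viewer.capture("top").astype(float) for _ in range(4)],0)
np.save("pics/final_top.npy",im); im=im.mean(2)
def prof(X,y,z):
    p=proj("top",S2W((486.9,-62.8,-1.8603),np.c_[X,0*X+y,0*X+z])).astype(np.float32)
    return [(int(a),int(b)) for a,b in zip(X,cv2.remap(im.astype(np.float32),p[:,:1],p[:,1:],cv2.INTER_LINEAR).ravel())]
for y in(-28,0,28): print("bar",y,prof(np.arange(-80,20,5.),y,46))
# window: set sleeve would be at x=+245-220=25,z=95; fired at 150,z=50
for y in(-15,0,15): print("win",y,prof(np.arange(0,180,6.),y,95))
cv2.imwrite("pics/fin.png",cv2.resize(np.clip(255*(im[200:300,330:450]/140)**.5,0,255).astype(np.uint8),None,fx=6,fy=6,interpolation=cv2.INTER_CUBIC))
E
```

```text
[570.68059607 219.77592369 190.97655129] [ 0.36626587 -1.12398978  0.15311434] 27.05
bar -28 [(-80, 109), (-75, 106), (-70, 106), (-65, 105), (-60, 106), (-55, 104), (-50, 48), (-45, 11), (-40, 30), (-35, 42), (-30, 43), (-25, 44), (-20, 42), (-15, 43), (-10, 37), (-5, 48), (0, 72), (5, 73), (10, 93), (15, 118)]
bar 0 [(-80, 106), (-75, 110), (-70, 134), (-65, 145), (-60, 146), (-55, 145), (-50, 78), (-45, 16), (-40, 99), (-35, 146), (-30, 136), (-25, 107), (-20, 106), (-15, 121), (-10, 69), (-5, 46), (0, 73), (5, 74), (10, 96), (15, 118)]
bar 28 [(-80, 146), (-75, 146), (-70, 147), (-65, 147), (-60, 146), (-55, 145), (-50, 80), (-45, 19), (-40, 46), (-35, 65), (-30, 65), (-25, 60), (-20, 58), (-15, 60), (-10, 55), (-5, 70), (0, 79), (5, 73), (10, 94), (15, 117)]
win -15 [(0, 82), (6, 117), (12, 118), (18, 115), (24, 94), (30, 94), (36, 95), (42, 95), (48, 97), (54, 98), (60, 108), (66, 103), (72, 101), (78, 114), (84, 117), (90, 114), (96, 112), (102, 112), (108, 111), (114, 95), (120, 103), (126, 112), (132, 107), (138, 98), (144, 100), (150, 118), (156, 118), (162, 118), (168, 118), (174, 118)]
win 0 [(0, 80), (6, 117), (12, 118), (18, 116), (24, 94), (30, 94), (36, 97), (42, 98), (48, 98), (54, 99), (60, 107), (66, 99), (72, 99), (78, 112), (84, 117), (90, 113), (96, 112), (102, 112), (108, 111), (114, 95), (120, 95), (126, 99), (132, 99), (138, 93), (144, 101), (150, 117), (156, 117), (162, 117), (168, 117), (174, 117)]
win 15 [(0, 83), (6, 118), (12, 119), (18, 129), (24, 95), (30, 94), (36, 97), (42, 97), (48, 93), (54, 95), (60, 101), (66, 97), (72, 95), (78, 95), (84, 95), (90, 95), (96, 95), (102, 95), (108, 94), (114, 95), (120, 94), (126, 94), (132, 95), (138, 95), (144, 102), (150, 116), (156, 117), (162, 117), (168, 117), (174, 117)]
```

```bash
python3 - <<'E'
from h import *
im=np.load("pics/final_top.npy").mean(2).astype(np.float32)
S=(486.9,-62.8,-1.8603); t=np.linspace(.1,.95,12)
def samp(A,B):
    P=np.array(A)+(np.array(B)-A)*t[:,None].astype(float); p=proj("top",S2W(S,P)).astype(np.float32)
    return cv2.remap(im,p[:,:1],p[:,1:],cv2.INTER_LINEAR).ravel().astype(int)
for sg in(1,-1):
  for y in(25,29,31,33,36): print(sg*y,"set",samp((74,sg*y,34),(25,sg*y,95)),"fired",samp((74,sg*y,34),(150,sg*y,50)))
E
```

```text
25 set [ 99  94  95  95  97  98  99 101 102 104  98  96] fired [96 95 95 95 94 95 94 94 94 94 94 94]
29 set [100  98  99 101 106 115 122 128 129 124 119 116] fired [95 95 95 93 93 93 92 93 93 93 93 93]
31 set [105 103 105 111 116 123 126 127 127 125 119 119] fired [95 95 96 93 93 93 93 93 94 94 94 94]
33 set [110 110 113 114 117 118 117 119 118 116 116 118] fired [100 102 102  97  94  96  95  95  97  96  98  99]
36 set [117 122 120 118 118 118 116 115 113 112 114 114] fired [114 116 116 112 106 109 111 108 112 112 112 115]
-25 set [ 98  97  97  95  95  95  95  95  95  97 105 110] fired [95 95 95 95 95 95 95 95 95 95 95 99]
-29 set [106 100  99 100 100 103 104 104 105 104 110 111] fired [ 95  95  95  95  95  95  95  95  94  95  95 103]
-31 set [111 107 108 106 109 109 110 110 110 111 112 111] fired [95 95 95 95 95 95 95 95 94 95 95 98]
-33 set [110 108 106 106 106 107 106 107 106 108 110 110] fired [96 96 96 95 94 95 95 94 94 95 94 95]
-36 set [108 104 100  98  96  97  97  97  97  96 101 106] fired [106 103 103 102 100  99 100  98  98  98  96  97]
```

The bright bail arms lie along the set line, and there are none along the fired line. The trap is still set and the tray is home, so I'm handing in.

```bash
python3 -c "
from rig import finish_job; print(finish_job())"
```

```text
the job is handed in; nothing more can be done
None
```

I set the trap, pushed the tray home and handed the job in at about 27 s of the 72 s. I saw no sign of the bar flying or the trap being strained.

**Setting the trap:** I drew the striker back until the pull rose from about 6 N to 10 N at roughly 2.14 rad, which I took as the back stop. I then eased it forward about 8 mm until the pull on the hand fell to zero, and let go. A picture after letting go showed the bail standing back on its own.

**Pushing the tray:** It slid at about 3 N until the push rose to 20 N with no more movement. The tool's final position and the pull bar (seen about 45 mm out from the mouth, 43 mm nominal) both agree with home to about 2 mm.

**Last checks:** Brightness samples through the tunnel window showed the bail's arms along the set position and nothing along the fired one. That evidence is only numeric, because the final picture was refused at the 12-picture limit. I did not measure the other items on the bench again, but I felt no unexpected contact.

**What disagreed:** My first grasp closed on nothing. The fingertips turned out to be about 20 mm higher than the reported tool height, so I regripped lower. I never found the cause.

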